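# Set the bench air regulator and lock it

### The job

Turn the black wing knob of the sloped air regulator clockwise until its pointed nose points straight at the long raised mark, then push the dark steel lock along its guide so that its fork slips over the tail of the knob and clicks home behind its catch, where it stays by itself. Set the knob before the lock is moved, never force the fork against a knob that is out of line, and leave the sockets, tools and can on the bench where they are.

Things in the scene. Friction and masses are not known exactly. Their poses are not given: they have to be found in the camera images.
- panel (a point): The regulator's sloped aluminium plate, 190 mm up the slope by 262 mm wide, bolted down. Origin: where the knob's axis meets its surface, 115 mm above the bench. z is the knob's axis, out of the plate, leaning 30 degrees from vertical towards the robot's side; x points up the slope, y along the plate to the lock. All on it but knob and lock tab is at most 14 mm high.
- mark (a point): Middle of the raised mark on the plate: a black rib 20 x 4.5 mm, 3 mm high, pointing at the knob's axis, at panel x = 0, y = -44 mm. It is much longer and thicker than the thin flat ticks around the knob. Axes as the panel's.
- knob_nose (a point): Tip of the knob's pointed nose, on the knob's centre line 26 mm from its axis and 33 mm off the plate, axes as knob.
- knob: Black plastic wing knob: an upright bar 16 mm thick, flat tail 22 mm from the axis (own +y), pointed nose 26 mm (own -y), standing 3 to 46 mm off the plate. Origin on its axis at the plate's surface, own x across the bar; at the mark its axes equal the panel's. Starts 1.8 to 3.9 rad short of the mark, to be turned clockwise seen from in front; stop 0.9 rad past the mark. 0.2 N m to turn: grip firmly; stays put.
- knob_grip (a point): Point on the knob's axis 33 mm off the plate, axes as knob: where to grip the bar across its 16 mm thickness (own x). Fingertips that stay 14 mm or more off the plate clear the fork and the guide.
- lock: Dark steel lock: a two-pronged fork 13 mm high. Origin at its mouth's middle on the plate's surface, axes as the panel's: at panel y = 54 mm open, 4 mm at the solid stop. Weak spring (35 N/m) pushes it open; at y 19 to 12 mm it must be pushed past a catch (8 to 14 N in all), then clicks and rests at about 5 mm. Slot 20 mm wide, 28 deep, flared: takes the bar only within about 0.15 rad of the slide's line.
- lock_tab (a point): Point in the middle of the lock's upright dark steel tab, 36 mm off the plate, 12 mm below the tab's top; the tab is 24 mm (panel x) by 14 mm (panel y). Lock open: panel x = 0, y = 116 mm; home: y = 66 mm. Axes as the panel's. The plate is clear behind the tab (panel +y), so it can be pushed or pinched.
- socket_a: Steel socket standing on the bench, 34 mm across, 40 mm high, origin at its underside; a bystander, to be left alone.
- socket_b: Steel socket standing on the bench, 28 mm across, 36 mm high, origin at its underside; a bystander, to be left alone.
- socket_c: Steel socket standing on the bench, 40 mm across, 44 mm high, origin at its underside; a bystander, to be left alone.
- ratchet: Ratchet handle lying on the bench, 207 mm long, 22 mm high (its round head on own +x), origin at its underside; a bystander, to be left alone.
- pliers: Pliers with red handles lying on the bench, about 190 mm long, origin at its underside; a bystander, to be left alone.
- driver: Screwdriver lying on the bench, origin at its underside; a bystander, to be left alone.
- spray: Grey can standing on the bench, 54 mm across, 160 mm high, origin at its underside; a bystander, to be left alone.

How it is judged:
On the way, in this order (a step that is already met when the one before it is completed fails the run):
1. the knob is at rest at the mark (within 0.14 rad) while the lock is still open (within 12 mm) (angle between the x axis of knob and the x axis of panel, either way round below 0.14 rad and y of knob_nose in the frame of panel below 0 m and y of lock in the frame of panel above 0.042 m and angular speed of knob below 0.1 rad/s), for 0.3 s.
2. the lock has clicked home over the knob (angle between the x axis of knob and the x axis of panel, either way round below 0.12 rad and y of knob_nose in the frame of panel below 0 m and y of lock in the frame of panel below 0.008 m), for 0.2 s.
At the end, for the whole second after the job is handed in: The knob's nose points at the mark within 0.12 rad and the lock is home over its tail behind the catch (its mouth less than 8 mm from the knob's axis), at rest by itself (all of step 2 and linear speed of lock below 0.005 m/s); the robot touches nothing.
It fails at once if the fork is forced against the knob (over 40 N) (contact force between lock and knob above 40 N).
It fails at once if a bystander is moved more than 25 mm (distance of any of socket_a, socket_b, socket_c, ratchet, pliers, driver, spray from where it was at the start of the episode above 0.025 m).
It also fails if it takes over 72 s, if anything falls off the work surface, if the arm or the gripper's body presses on something with over 40 N, if the wrist force passes 120 N, or if a joint passes its speed limit or range.

### The arm

A 6-joint arm with a two-finger parallel gripper is mounted at the origin on the work surface. World frame = base frame: x ahead of the robot, y to its left, z up, the work surface at z = 0. Lengths are in m, angles in rad, forces in N, time in s.
With the tool pointing down it reaches from about 0.275 to 0.975 m from the base axis. Payload 8.4 kg.
Tool frame: the origin (TCP) lies midway between the tips of the shut fingers; the grasp point (between the pads) lies env.grip_point_offset behind it (env.grip_point_offset is the distance from the TCP to the grasp point, in m); z points along the fingers, y is the direction in which the jaws open and shut (so a half turn about z gives the same grasp; the last joint's range is limited). The gripper opens to 92 mm and grips with 3 to 60 N. Pads are 20 mm wide; open, the fingers measure 128 mm over their backs; the gripper's body (75 mm by 189 mm) begins 69 mm behind the grasp point.
Start: joints at [-1.126, 0.353, 1.633, -0, 1.155, -0.002], TCP at [0.27, -0.564, 0.215] pointing down, gripper open.
Joint ranges: [-2.63, 2.63], [-0.92, 2.1], [0.06, 2.66], [-1.3, 4.44], [0, 2.69], [-3.02, 3.02]. Speed limits (rad/s): [2.22, 2.22, 2.79, 3.14, 3.14, 3.14].

### API

Orientations are given as a unit quaternion [x, y, z, w].
In Python, from rig import env, planner, status, camera, workorder gives the robot as it stands. Calls block until the motion is done:
- env.move_pose(position, orientation): joint-space move of the TCP to a pose.
- env.servo_line(position, ori=None, max_speed=0.15, stop_force=None): straight line of the TCP; ori=None keeps the orientation; max_speed is the mean speed in m/s. With stop_force (N) it stops when the force on the tool has changed by that much, and returns True; else False.
- env.set_joints(angles): joint-space move.
- env.command_gripper(opening, f_grip=None): opening from 0.0 (shut) to 1.0 (fully open); f_grip is the grip in N (None keeps the last); returns when the fingers have stopped.
- env.sleep(seconds).
- planner.inverse_kinematics(position, orientation): joint angles nearest the present ones, or None.
- status.get_obs(): the state.
- camera(name): name is "side" or "top" or "wrist"; returns a dict with "frame" (400x640x3 uint8, red, green, blue), "z_map" (400x640 float32, m along the optical axis (not along the pixel's ray), 0 where there is no reading), "fx", "fy", "cx", "cy" (pixels), "dist" ([k1, k2, p1, p2, k3] as OpenCV has them; the pictures are not rectified), "R" (3x3) and "t" (3): a world point X has camera coordinates R X + t; the wrist camera has in their place "tool_from_camera" (4x4, takes a point from camera to tool coordinates, whose origin is the TCP and whose axes are the flange's). Camera axes: x right, y down, z forward; pixel columns grow to the right and rows downward; lengths in m; the calibration is good to about 2 mm. A picture is of the moment at which its call begins: read the wrist's pose just before it.
A pose or a line that the arm cannot do raises env.PlanningError and nothing moves.
- workorder.close_job(): hands the job in, once; it reports no verdict.
The state is a dict: "t": time; "joint_pos": joint angles; "qvel": joint speeds; "joint_efforts": joint torques, N m; "eef_pos": TCP position; "tcp_rot": TCP orientation; "wrist_force": force on the tool from outside, world axes, zero at the start; "wrist_torque": the same for the moment, N m; "opening": opening from 0.0 (shut) to 1.0 (fully open).
Only numpy, scipy, OpenCV 4.12 (cv2) and the standard library are available. Lean on these libraries where they do the work, as an engineer would, in place of code of your own. Each camera call takes 0.05 s, during which the arm holds its last target. There are 200 camera calls.

## Working session

There is one attempt and no reset: what is moved stays moved. The work goes in short steps, each a Python script; the robot and the scene stay as the last script left them, time stands still between calls to the robot, and variables do not carry over. Pictures are saved under pics/ and viewed, about 8 in all and at most 12, crops included, and the job is handed in when it is done.

```bash
mkdir -p pics; ls; python3 - <<'E'
from rig import env, planner, status, camera, workorder
import numpy as np, cv2
o=status.get_obs(); print(o, env.grip_point_offset)
for n in("side","top"):
    c=camera(n); cv2.imwrite(f"pics/{n}0.png",c["frame"][:,:,::-1]); np.savez(f"pics/{n}0.npz",**c)
    print(n,c["fx"],c["cx"],c["cy"],c["dist"],c["R"],c["t"],(c["z_map"]>0).mean())
E
```

```text
pics
{'t': 0.0, 'joint_pos': array([-1.12639527e+00,  3.53612942e-01,  1.63413626e+00, -7.61635586e-06,
        1.15521152e+00, -2.39021020e-03]), 'qvel': array([-1.78894616e-03, -5.82419374e-05,  1.47304892e-03,  9.78571876e-04,
       -6.20853931e-04, -2.86052060e-04]), 'joint_efforts': array([ 1.05672170e-03, -5.93833458e+01, -3.34217083e+01,  6.99538761e-02,
        2.32939044e-02, -8.86001885e-05]), 'eef_pos': array([ 0.26983368, -0.56319402,  0.21388478]), 'tcp_rot': array([ 9.75150228e-01,  2.21543597e-01, -1.53346166e-04, -6.66634589e-04]), 'wrist_force': array([-0.69596273,  0.21167341,  0.86991596]), 'wrist_torque': array([ 0.03693299, -0.00190148,  0.01916099]), 'opening': 1.0056089594204884} 0.0187
side 495.86913020868593 317.8171053894694 195.89605548548133 [-0.06363019  0.          0.          0.          0.        ] [[-0.98404198 -0.17793354  0.00101639]
 [-0.11921882  0.65506474 -0.74610794]
 [ 0.13209183 -0.73432271 -0.66582423]] [0.43296893 0.12292314 1.36464743] 0.9960234375
top 364.88084772334616 316.3584819109881 204.56992775443803 [-0.06583082  0.          0.          0.          0.        ] [[ 0.02282124 -0.99972965  0.00445072]
 [-0.99195695 -0.02319777 -0.12443182]
 [ 0.12450143 -0.00157523 -0.99221818]] [-0.01020363  0.47752748  1.10409772] 0.99592578125
```

View pics/top0.png

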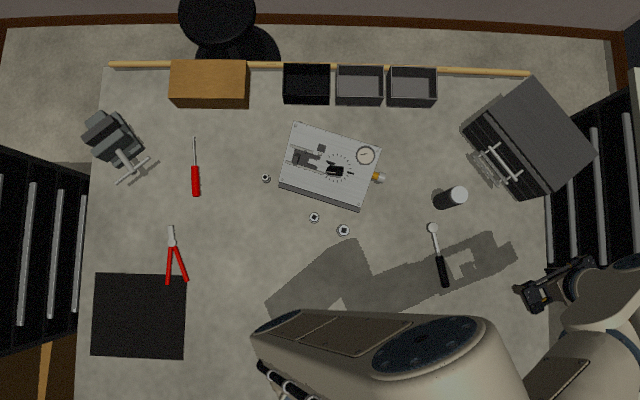

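View pics/side0.png

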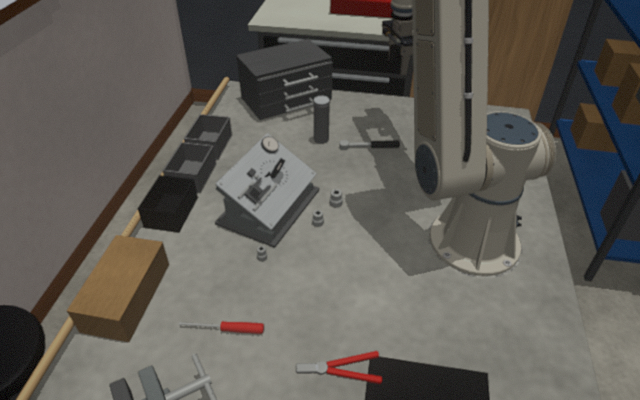

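Top view: plate centred near px (330,167), black knob near (336,170), lock to its left near (305,158), sockets below the plate, can at (450,197). Side view agrees. Next I fit the plate's plane and extents from depth.

```bash
cat > h.py <<'E'
import numpy as np, cv2
from scipy.spatial.transform import Rotation as Rn
def K(c): return np.array([[c["fx"],0,c["cx"]],[0,c["fy"],c["cy"]],[0,0,1.]])
def pose(c,T=None):
    """camera->world R,t"""
    if T is not None: return T[:3,:3],T[:3,3]
    R=np.array(c["R"]); return R.T,-R.T@np.array(c["t"])
def rays(c,uv,T=None):
    p=cv2.undistortPoints(np.array(uv,float).reshape(-1,1,2),K(c),np.array(c["dist"])).reshape(-1,2)
    R,t=pose(c,T); return np.c_[p,np.ones(len(p))]@R.T,t
def onplane(c,uv,P,h,T=None):
    """pixels -> panel coords at height h; P 4x4 panel pose"""
    d,t=rays(c,uv,T); d=d@P[:3,:3]; o=(t-P[:3,3])@P[:3,:3]
    return o+d*((h-o[2])/d[:,2])[:,None]
def cloud(c,T=None):
    v,u=np.mgrid[0:400,0:640]; d,t=rays(c,np.c_[u.ravel(),v.ravel()],T)
    return (t+d*c["z_map"].reshape(-1,1)).reshape(400,640,3)
def tcpT(o):
    T=np.eye(4); T[:3,:3]=Rn.from_quat(o["tcp_rot"]).as_matrix(); T[:3,3]=o["eef_pos"]; return T
E
python3 - <<'E'
from h import *
for n,box in(("top",(270,110,400,220)),("side",(205,130,330,245))):
    c=dict(np.load(f"pics/{n}0.npz")); X=cloud(c); x0,y0,x1,y1=box
    f=c["frame"].astype(int); m=np.zeros((400,640),bool); m[y0:y1,x0:x1]=1
    Z=X[...,2]; m&=(Z>.04)&(Z<.24)&(f.min(2)>110 if n=="top" else f.min(2)>120)
    p=X[m]
    for i in range(20):
        ce=p.mean(0); nn=np.linalg.svd(p-ce,full_matrices=False)[2][2]; nn*=np.sign(nn[2])
        p=p[abs((p-ce)@nn)<max(.004,.02-.001*i)]
    r=(X-ce)@nn; mm=np.zeros((400,640),np.uint8); mm[y0:y1,x0:x1]=((abs(r)<.004)&(Z>.04))[y0:y1,x0:x1]
    print(n,len(p),"n",nn,"tilt",np.degrees(np.arccos(nn[2])),"az",np.degrees(np.arctan2(nn[1],nn[0])),ce)
    ex=np.array([-nn[0],-nn[1],0]);ex/=np.linalg.norm(ex); ex=ex-nn*(ex@nn);ex/=np.linalg.norm(ex); ey=np.cross(nn,ex)
    q=X[mm>0]-ce; a=np.c_[q@ex,q@ey]; rect=cv2.minAreaRect((a*1000).astype(np.float32)); print(rect, np.percentile(a,[.5,99.5],axis=0))
    # plate centre
    cc=ce+ex*rect[0][0]/1000+ey*rect[0][1]/1000; print("plate centre",cc)
    # points where z=.115 along centre? things above plate
    hi=np.zeros((400,640),bool); hi[y0:y1,x0:x1]=((r>.025)&(r<.06))[y0:y1,x0:x1]&m[y0:y1,x0:x1]*0+((r>.025)&(r<.06))[y0:y1,x0:x1]
    nl,L,st,cen=cv2.connectedComponentsWithStats(hi.astype(np.uint8))
    for i in range(1,nl):
        if st[i,4]>15:
            s=L==i; q=X[s]-cc; print(st[i],"panel-ish xyz",(q@ex).mean(),(q@ey).mean(),np.percentile(r[s],[10,50,95]),"rgb",f[s].mean(0), X[s].mean(0))
E
```

```text
top 4245 n [-0.47861695  0.14283455  0.86632794] tilt 29.96531315794229 az 163.38321963880162 [ 0.58434087 -0.03155673  0.11669874]
((-31.68999481201172, 1.527618408203125), (253.0247344970703, 262.53106689453125), 0.021376697346568108) [[-0.0951209  -0.12830176]
 [ 0.09376184  0.13151636]]
plate centre [ 0.5584703  -0.02224194  0.10087036]
[292 154   8  11  58] panel-ish xyz 0.03294852049610731 0.09030447828784839 [0.02973711 0.04706079 0.05030269] rgb [52.48275862 51.18965517 48.93103448] [0.59074059 0.06236763 0.15516889]
[326 167  17   9 122] panel-ish xyz 0.03200503997278406 -0.02413058498717314 [0.03388794 0.04539798 0.04928843] rgb [25.06557377 24.78688525 24.09016393] [ 0.55738477 -0.04710021  0.15442198]
side 3466 n [-0.47951847  0.14183709  0.86599323] tilt 30.00368665132976 az 163.5222746058953 [ 0.58379462 -0.01840831  0.11296651]
((5.005699157714844, -9.8148193359375), (267.0550537109375, 190.18966674804688), 89.81822967529297) [[-0.08930381 -0.13971341]
 [ 0.0982592   0.12204333]]
plate centre [ 0.58516759 -0.0290496   0.11546964]
[273 157  12  17 106] panel-ish xyz -0.0006096150961069835 -0.019841745277313097 [0.03259427 0.0449041  0.04865173] rgb [65.99056604 65.88679245 64.4245283 ] [ 0.55862669 -0.04189059  0.15201856]
[250 184  13  12  87] panel-ish xyz 0.0002594229333831201 0.0944067320928386 [0.02868129 0.04398495 0.05016502] rgb [64.1954023  64.6091954  63.52873563] [0.59243039 0.0672522  0.15123176]
```

Both depth fits agree: tilt 30.0°, azimuth about 163.5°. I'll refine with a close-up from the wrist camera.

```bash
cat >> h.py <<'E'
az=np.radians(163.45); nz=np.array([np.cos(az)*.5,np.sin(az)*.5,np.sqrt(.75)])
ex=np.array([-np.cos(az)*np.sqrt(.75),-np.sin(az)*np.sqrt(.75),.5]); ey=np.cross(nz,ex)
P=np.eye(4); P[:3,:3]=np.c_[ex,ey,nz]; P[:3,3]=[.580,-.0490,.115]
def qt(psi):
    """tool z=-panel z, jaw axis (tool y) = panel x rotated by psi about panel z"""
    y=np.array([np.cos(psi),np.sin(psi),0]); z=np.array([0,0,-1.]); x=np.cross(y,z)
    return Rn.from_matrix(P[:3,:3]@np.c_[x,y,z]).as_quat()
def W(x,y,z): return P[:3,3]+P[:3,:3]@np.array([x,y,z])
E
python3 - <<'E'
from h import *
from rig import env, planner, status, camera
np.set_printoptions(precision=4,suppress=True)
print(camera("wrist")["tool_from_camera"])
for d in range(-180,180,20):
    print(d,*[planner.inverse_kinematics(W(0,0,h),qt(np.radians(d))) for h in(.2,.02)])
E
```

```text
[[ 0.0004 -0.962  -0.2729  0.0754]
 [ 1.      0.0004 -0.0003 -0.0008]
 [ 0.0004 -0.2729  0.962  -0.1709]
 [ 0.      0.      0.      1.    ]]
-180 [ 0.0932 -0.2069  2.1874 -0.2968  0.6912 -2.5753] [ 0.0089  0.1987  2.2129 -0.5853  0.2687 -2.3133]
-160 [ 0.0932 -0.2069  2.1874 -0.2968  0.6912 -2.9243] [ 0.0089  0.1987  2.2129 -0.5853  0.2687 -2.6624]
-140 [ 0.0932 -0.2069  2.1874 -0.2968  0.6912  3.0098] [ 0.0089  0.1987  2.2129 -0.5853  0.2687 -3.0114]
-120 [ 0.0932 -0.2069  2.1874 -0.2968  0.6912  2.6607] [ 0.0089  0.1987  2.2129 -0.5853  0.2687  2.9227]
-100 [ 0.0932 -0.2069  2.1874 -0.2968  0.6912  2.3116] [ 0.0089  0.1987  2.2129 -0.5853  0.2687  2.5736]
-80 [ 0.0932 -0.2069  2.1874 -0.2968  0.6912  1.9626] [ 0.0089  0.1987  2.2129 -0.5853  0.2687  2.2245]
-60 [ 0.0932 -0.2069  2.1874 -0.2968  0.6912  1.6135] [ 0.0089  0.1987  2.2129 -0.5853  0.2687  1.8755]
-40 [ 0.0932 -0.2069  2.1874 -0.2968  0.6912  1.2644] [ 0.0089  0.1987  2.2129 -0.5853  0.2687  1.5264]
-20 [ 0.0932 -0.2069  2.1874 -0.2968  0.6912  0.9154] [ 0.0089  0.1987  2.2129 -0.5853  0.2687  1.1774]
0 [ 0.0932 -0.2069
[... 211 characters left out ...]
874 -0.2968  0.6912 -0.1318] [ 0.0089  0.1987  2.2129 -0.5853  0.2687  0.1302]
60 [ 0.0932 -0.2069  2.1874 -0.2968  0.6912 -0.4809] [ 0.0089  0.1987  2.2129 -0.5853  0.2687 -0.2189]
80 [ 0.0932 -0.2069  2.1874 -0.2968  0.6912 -0.83  ] [ 0.0089  0.1987  2.2129 -0.5853  0.2687 -0.568 ]
100 [ 0.0932 -0.2069  2.1874 -0.2968  0.6912 -1.179 ] [ 0.0089  0.1987  2.2129 -0.5853  0.2687 -0.917 ]
120 [ 0.0932 -0.2069  2.1874 -0.2968  0.6912 -1.5281] [ 0.0089  0.1987  2.2129 -0.5853  0.2687 -1.2661]
140 [ 0.0932 -0.2069  2.1874 -0.2968  0.6912 -1.8771] [ 0.0089  0.1987  2.2129 -0.5853  0.2687 -1.6152]
160 [ 0.0932 -0.2069  2.1874 -0.2968  0.6912 -2.2262] [ 0.0089  0.1987  2.2129 -0.5853  0.2687 -1.9642]
```

```bash
python3 - <<'E'
from h import *
from rig import env, planner, status, camera
np.set_printoptions(precision=4,suppress=True)
o=status.get_obs()
env.servo_line(o["eef_pos"]+[0,0,.15],max_speed=.25)
env.move_pose(W(0,0,.25),qt(np.radians(40)))
env.servo_line(W(0,0,.13),max_speed=.15); env.sleep(.3)
o=status.get_obs(); c=camera("wrist"); np.savez("pics/w1.npz",T=tcpT(o)@c["tool_from_camera"],**c)
cv2.imwrite("pics/w1.png",c["frame"][:,:,::-1]); print(o["t"],o["joint_pos"],o["wrist_force"])
E
```

```text
4.2417 [ 0.0557 -0.0598  2.2157 -0.351   0.5132 -0.0881] [-0.4132  0.8145 -0.4953]
```

View pics/w1.png

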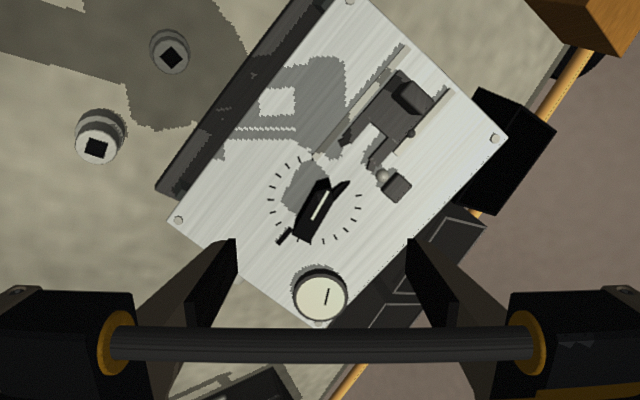

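The wrist view shows the knob near (320,212), the mark at about (285,235), the lock tab top near (410,95) and the catch post at (385,178). I'll rectify it onto panel coordinates at h=46 mm and h=3 mm.

```bash
cat >> h.py <<'E'
def rect(c,T,h,x0,x1,y0,y1,s=4000):
    """ortho image of plane height h: col = panel y decreasing->right is -y ; row down = -x"""
    ys=np.arange(y1,y0,-1/s); xs=np.arange(x1,x0,-1/s); yy,xx=np.meshgrid(ys,xs)
    X=(P[:3,3]+np.c_[xx.ravel(),yy.ravel(),np.full(xx.size,h)]@P[:3,:3].T-T[:3,3])@T[:3,:3]
    p=cv2.projectPoints(X,np.zeros(3),np.zeros(3),K(c),np.array(c["dist"]))[0].reshape(xx.shape+(2,)).astype(np.float32)
    return cv2.remap(c["frame"],p[...,0],p[...,1],cv2.INTER_CUBIC)
E
python3 - <<'E'
from h import *
c=dict(np.load("pics/w1.npz")); T=c["T"]
a=rect(c,T,.046,-.05,.05,-.06,.14); b=rect(c,T,.003,-.05,.05,-.06,.14)
im=np.vstack([a,b]); im=cv2.convertScaleAbs(im,alpha=1.5,beta=20)
for k in(200,600): cv2.drawMarker(im,(560,k if k==200 else 600),(255,0,0),0,14)
cv2.imwrite("pics/r1.png",im[:,:,::-1]); print(im.shape)
X=cloud(c,T); r=(X-P[:3,3])@P[:3,:3]
m=(abs(r[...,0])<.09)&(abs(r[...,1])<.12)&(c["frame"].min(2)>140)&(abs(r[...,2])<.01)
print("plate height med",np.median(r[m][:,2]),"slopes",np.linalg.lstsq(np.c_[r[m][:,:2],np.ones(m.sum())],r[m][:,2],rcond=None)[0])
for nm,mm in(("knob",(np.hypot(r[...,0],r[...,1])<.04)),("tab",(abs(r[...,0])<.025)&(abs(r[...,1]-.116)<.025))):
    q=r[mm&(r[...,2]>.040)&(r[...,2]<.055)]; print(nm,len(q),q.mean(0),cv2.minAreaRect((q[:,:2]*1000).astype(np.float32)),np.median(q[:,2]))
E
```

```text
(800, 800, 3)
plate height med 0.0022891629136404783 slopes [-0.00119538 -0.00151218  0.00230619]
knob 1196 [-0.00318923 -0.00552334  0.04798742] ((-2.830228805541992, -4.810497283935547), (16.393268585205078, 48.3820686340332), 11.034449577331543) 0.04823289420270055
tab 717 [-0.00331289  0.10838062  0.04932598] ((-2.700150489807129, 109.02095031738281), (13.959409713745117, 24.11993408203125), 88.54122161865234) 0.04987407939564564
```

View pics/r1.png

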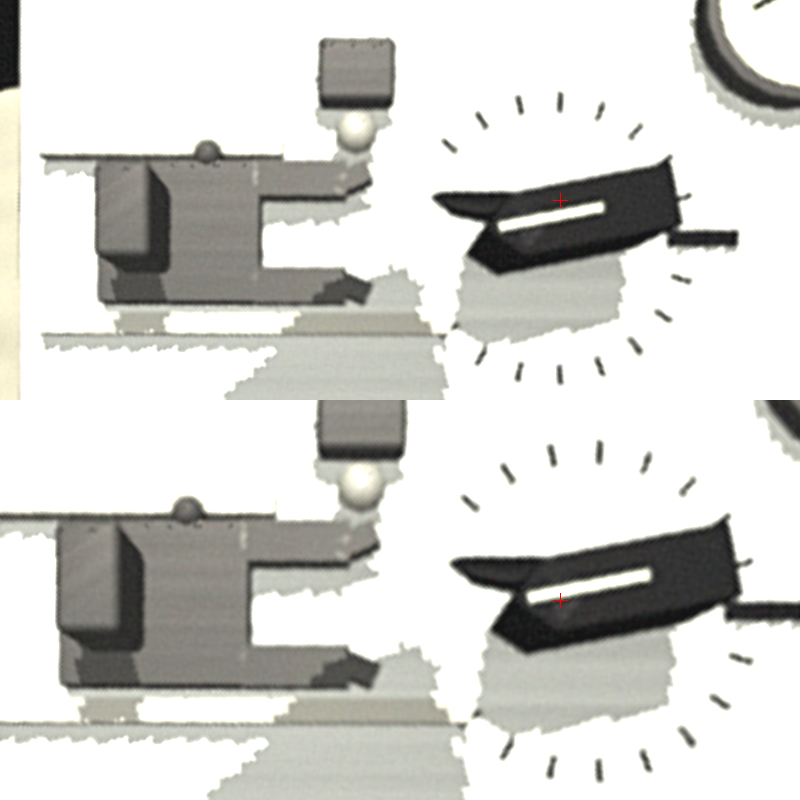

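Bar direction is about 11° off the slide line, with the nose probably towards the lock. I need to confirm which end is the nose and get the dial centre from the ticks.

```bash
python3 - <<'E'
from h import *
from scipy.optimize import least_squares
P[:3,3]+=P[:3,:3]@[-.0027,-.007,.0023]
c=dict(np.load("pics/w1.npz")); T=c["T"]
# ticks: dark thin blobs on plate
g=rect(c,T,0,-.06,.06,-.07,.06,8000).min(2); bw=(cv2.GaussianBlur(g,(0,0),2)<95).astype(np.uint8)
n,L,st,ce=cv2.connectedComponentsWithStats(bw); pts=[]
for i in range(1,n):
    x=.06-ce[i][1]/8000; y=.06-ce[i][0]/8000; A=st[i,4]/64
    if 2<A<150: print("blob mm",round(x*1e3,1),round(y*1e3,1),"area",round(A,1)); 
    if 2<A<12 and .033<np.hypot(x,y)<.048: pts.append((x,y))
pts=np.array(pts)
if len(pts)>4: s=least_squares(lambda p:np.hypot(*(pts-p[:2]).T)-p[2],[0,0,.04],loss="soft_l1",f_scale=.0005); print("tick circle mm",s.x*1e3,np.abs(s.fun).max(),len(pts))
X=cloud(c,T); r=(X-P[:3,3])@P[:3,:3]
q=r[(np.hypot(r[...,0],r[...,1])<.05)&(r[...,2]>.006)&(c["frame"].max(2)<250)]
d=np.radians(11.03); 
for s in(np.array([-np.sin(d),np.cos(d)]),):
    u=q[:,:2]@s; v=q[:,:2]@np.array([s[1],-s[0]])
    for a in range(-40,41,4):
        k=(u*1e3>=a)&(u*1e3<a+4)
        if k.sum()>5: print("along",a,k.sum(),"across",np.percentile(v[k],[5,95])*1e3,"h",np.percentile(q[k,2],[5,50,95])*1e3)
a=rect(c,T,.04,-.045,.045,-.06,.06,6000); f=(c["frame"])
h,w=a.shape[:2]; a=cv2.convertScaleAbs(a,alpha=2.2,beta=30); cv2.drawMarker(a,(360,270),(255,0,0),0,14)
cv2.imwrite("pics/r2.png",a[:,:,::-1])
E
```

```text
blob mm 39.9 -2.9 area 8.0
blob mm 39.1 8.9 area 7.4
blob mm 37.3 -14.7 area 6.0
blob mm 34.6 20.0 area 6.8
blob mm 31.3 -25.0 area 5.9
blob mm 27.4 55.5 area 33.4
blob mm 27.1 29.4 area 6.5
blob mm 17.4 56.7 area 66.6
blob mm -15.1 56.4 area 59.2
blob mm -11.8 -38.4 area 7.3
blob mm -22.6 -33.1 area 7.1
blob mm -25.6 47.9 area 142.0
blob mm -25.4 27.4 area 4.3
blob mm -28.7 31.8 area 3.3
blob mm -31.5 -25.0 area 8.4
blob mm -34.3 20.1 area 7.1
blob mm -37.4 -14.5 area 7.6
blob mm -39.1 9.1 area 7.1
blob mm -39.9 -2.8 area 7.5
tick circle mm [ 2.40419552e-03 -1.07399817e-01  4.00519871e+01] 0.002819682808868948 15
along -32 17 across [-34.98113451 -33.93055781] h [206.54082093 213.37138945 215.12800983]
along -28 341 across [-36.86452211 -31.98957366] h [147.31763879 209.60825745 217.44783121]
along -24 686 across [-38.89413922  -6.7239731 ] h [ 46.21838622 181.45807582 221.16198018]
along -20 943 across [-41.01281761   0.27147986] h [ 45.58553558 185.11380493 225.72523541]
along -16 1187 across [-43.22666561  -1.44183212] h [ 45.7840936  192.59684955 229.77146133]
along -12 2525 acr
[... 556 characters left out ...]
84093  -2.55279248] h [ 46.0899301  234.46709163 236.06065845]
along 16 1404 across [-32.57826971  -2.31714515] h [ 45.47762777 234.42477226 236.14235779]
along 20 1392 across [-25.33888208  -2.74542648] h [ 41.29358758 234.4621814  236.04811245]
along 24 1347 across [-18.24527903  -1.64509684] h [229.25643856 234.55079185 236.14286274]
along 28 1294 across [-11.20197664   3.16689062] h [230.79497415 234.61197915 236.15257119]
along 32 1284 across [-4.20512964 10.30553384] h [230.59612918 234.64514524 236.1309297 ]
along 36 1280 across [ 2.74159813 17.46517149] h [229.98470908 234.63712454 236.13797155]
along 40 1229 across [ 9.81967452 23.41518734] h [229.97337595 234.46543297 236.18501972]
```

View pics/r2.png

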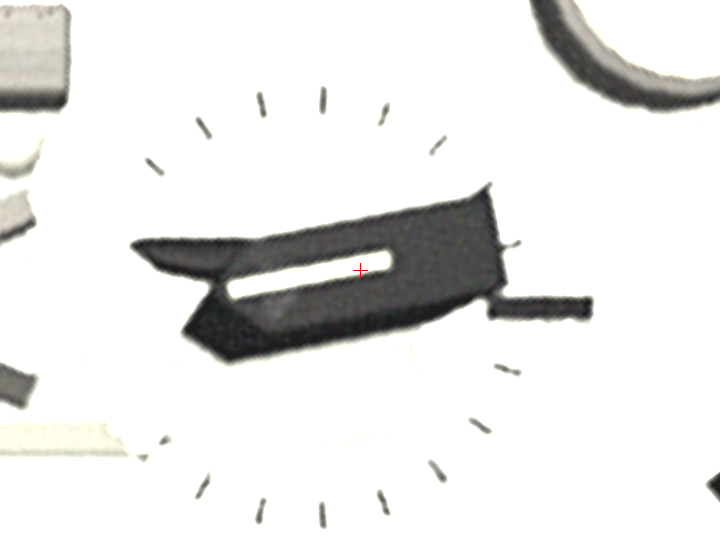

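The tick circle centre lands at (0.0, -0.1) mm, so the panel pose is confirmed. The nose is the pointed left end at about (200,300) px, towards +y. The knob angle is therefore π+0.19, needing a 3.33 rad clockwise turn, which fits in joint 6 from -2.5 to 0.83.

```bash
echo 'P[:3,3]+=P[:3,:3]@[-.0027,-.0071,.0023]' >> h.py; python3 - <<'E'
from h import *
from rig import env, planner, status, camera
np.set_printoptions(precision=4,suppress=True)
S=lambda l:(lambda o:print(l,round(o["t"],2),o["joint_pos"],o["wrist_force"],o["wrist_torque"],round(o["opening"],3)))(status.get_obs())
psi=np.pi+.1925
env.command_gripper(.5,45)
env.move_pose(W(0,0,.13),qt(psi)); S("above")
env.servo_line(W(0,0,.0157),max_speed=.08,stop_force=15); S("down")
env.command_gripper(0,45); S("grip")
ta=status.get_obs(); print("tool y in panel",np.degrees(np.arctan2(*(P[:3,:3].T@tcpT(ta)[:3,1])[[1,0]])))
q=np.array(ta["joint_pos"]); 
qe=np.array(planner.inverse_kinematics(W(0,0,.0157),qt(0))); print("end",qe)
if abs(qe[5]-q[5]-psi)<.1 and abs(qe[:5]-q[:5]).max()<.03:
    for k in np.linspace(0,1,8)[1:]:
        t=qe.copy(); t[5]=q[5]+(qe[5]-q[5])*k; env.set_joints(t)
    env.sleep(.4); S("turned")
E
```

```text
above 7.37 [ 0.0394 -0.0701  2.2247 -0.3358  0.511  -2.7512] [-0.2196 -0.4019 -0.1804] [0.2426 0.1617 0.0402] 0.504
down 8.94 [-0.0072  0.1996  2.2216 -0.5848  0.2544 -2.5189] [ 0.431  -0.7536  0.4816] [ 0.1621  0.181  -0.0274] 0.501
grip 9.5 [-0.0075  0.1999  2.2207 -0.5851  0.2537 -2.5185] [ 3.0781 -1.3421  1.3944] [ 0.0374 -0.3495 -0.1076] 0.17
tool y in panel -168.9884469076406
end [-0.0073  0.2002  2.2216 -0.5851  0.2543  0.8156]
turned 13.57 [-0.0073  0.2     2.2206 -0.585   0.2535  0.8099] [ 5.9951 -0.6763  4.9436] [-0.2716 -1.1866 -0.1584] 0.167
```

The turn went as planned and the opening still matches the bar. Now release, lift and look.

```bash
python3 - <<'E'
from h import *
from rig import env, planner, status, camera
np.set_printoptions(precision=4,suppress=True)
env.command_gripper(.5,45); env.servo_line(W(0,0,.14),max_speed=.12); env.sleep(.3)
o=status.get_obs(); c=camera("wrist"); T=tcpT(o)@c["tool_from_camera"]; np.savez("pics/w2.npz",T=T,**c)
r=(cloud(c,T)-P[:3,3])@P[:3,:3]
for nm,mm in(("knob",(np.hypot(r[...,0],r[...,1])<.04)),("tab",(abs(r[...,0])<.025)&(abs(r[...,1]-.116)<.025))):
    q=r[mm&(r[...,2]>.040)&(r[...,2]<.055)]; print(nm,len(q),q.mean(0),cv2.minAreaRect((q[:,:2]*1000).astype(np.float32)))
a=rect(c,T,.04,-.045,.045,-.06,.14,3500)
cv2.imwrite("pics/r3.png",cv2.convertScaleAbs(a,alpha=2,beta=30)[:,:,::-1]); print(o["t"],o["joint_pos"])
E
```

```text
knob 1078 [0.0005 0.0014 0.0459] ((0.5105695724487305, -1.0772991180419922), (15.601537704467773, 47.46452713012695), 0.3559344410896301)
tab 661 [0.0002 0.1156 0.0474] ((0.1732025146484375, 115.799560546875), (22.919273376464844, 13.697834968566895), 0.5581443309783936)
15.6667 [ 0.044  -0.0917  2.222  -0.3257  0.5361  0.5736]
```

View pics/r3.png

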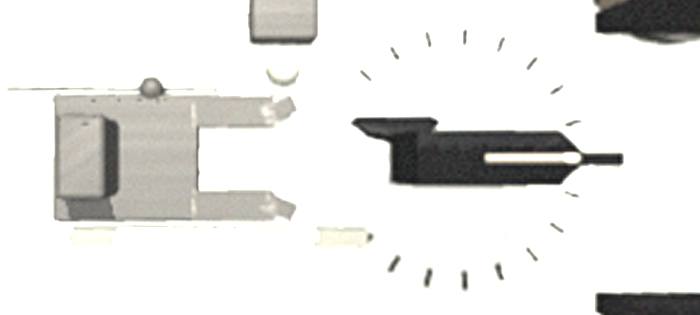

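The nose points at the mark, 0.4° off, and the lock is still open with its tab at y=115.8 mm. Next I push the tab from behind with shut fingers and a force stop.

```bash
python3 - <<'E'
from h import *
from rig import env, planner, status, camera
np.set_printoptions(precision=4,suppress=True)
def S(l):
    o=status.get_obs(); print(l,round(o["t"],2),"tcp panel mm",(o["eef_pos"]-P[:3,3])@P[:3,:3]*1e3,"F panel",o["wrist_force"]@P[:3,:3],round(o["opening"],3))
env.servo_line(W(0,.155,.14),ori=qt(0),max_speed=.15)
env.command_gripper(0,20)
print(env.servo_line(W(0,.155,.023),max_speed=.08,stop_force=12)); S("down")
print(env.servo_line(W(0,.098,.023),max_speed=.04,stop_force=22)); S("mid")
print(env.servo_line(W(0,.0825,.023),max_speed=.02,stop_force=22)); S("end")
E
```

```text
False
down 19.29 tcp panel mm [  0.3013 155.189   23.4068] F panel [ 0.1411 -0.2058  0.0985] 0.009
False
mid 20.87 tcp panel mm [-0.0332 98.2053 22.9854] F panel [-1.7849  2.4433  1.6788] 0.004
False
end 21.79 tcp panel mm [ 0.065  83.3273 23.0459] F panel [-3.1378  6.8839  2.1565] 0.003
```

```bash
python3 - <<'E'
from h import *
from rig import env, planner, status, camera
np.set_printoptions(precision=4,suppress=True)
for y in np.arange(.0815,.0699,-.001):
    r=env.servo_line(W(0,y,.023),max_speed=.015,stop_force=18); o=status.get_obs()
    f=o["wrist_force"]@P[:3,:3]; print(round(o["t"],2),r,(o["eef_pos"]-P[:3,3])@P[:3,:3]*1e3,f)
    if r or f[1]>22: break
E
```

```text
22.04 False [ 0.1257 83.2376 23.0906] [-5.2532 11.486   2.7285]
22.29 False [ 0.2152 83.1424 23.1365] [-7.8381 16.9454  2.2987]
22.54 False [ 0.2855 83.0684 23.2091] [-9.5301 21.9236  2.1743]
22.79 False [ 0.3761 82.9927 23.2355] [-11.3493  26.0513   3.6121]
```

Solid stop met at TCP y≈83 mm, which puts the lock at about 4 mm. Back off and check.

```bash
python3 - <<'E'
from h import *
from rig import env, planner, status, camera
np.set_printoptions(precision=4,suppress=True)
env.servo_line(W(0,.12,.023),max_speed=.08); env.servo_line(W(0,.12,.16),max_speed=.12)
env.servo_line(W(-.02,.03,.16),max_speed=.12); env.sleep(.3)
o=status.get_obs(); c=camera("wrist"); T=tcpT(o)@c["tool_from_camera"]; np.savez("pics/w3.npz",T=T,**c)
r=(cloud(c,T)-P[:3,3])@P[:3,:3]
for nm,mm in(("knob",(abs(r[...,0])<.035)&(abs(r[...,1])<.035)),("tab",(abs(r[...,0])<.025)&(abs(r[...,1]-.07)<.028))):
    q=r[mm&(r[...,2]>.040)&(r[...,2]<.055)]; print(nm,len(q),q.mean(0),cv2.minAreaRect((q[:,:2]*1000).astype(np.float32)))
a=rect(c,T,.013,-.045,.045,-.06,.14,3500)
cv2.imwrite("pics/r4.png",cv2.convertScaleAbs(a,alpha=2,beta=30)[:,:,::-1]); print(o["t"],o["wrist_force"])
E
```

```text
knob 667 [0.0005 0.0061 0.0458] ((-0.005681514739990234, 1.8825607299804688), (41.78578186035156, 15.450576782226562), 89.44925689697266)
tab 491 [-0.      0.0683  0.0473] ((0.19723796844482422, 67.96446990966797), (13.824140548706055, 22.80438995361328), 89.99207305908203)
25.9667 [ 0.6349 -0.6197  0.0548]
```

View pics/r4.png

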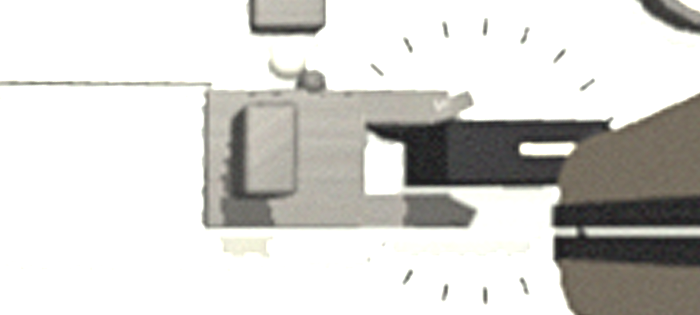

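The fork straddles the knob's tail, the tab is at y≈68 mm, so the lock is at about 6 mm (under 8), and the knob is 0.5° off. I'll back away, re-check the tab and the bystanders with the fixed cameras, then hand in.

```bash
python3 - <<'E'
from h import *
from rig import env, planner, status, camera, workorder
np.set_printoptions(precision=4,suppress=True)
env.servo_line(W(-.02,.03,.30),max_speed=.15); env.set_joints([-.9,-.2,1.9,0,1.2,0]); env.sleep(.5)
for n in("side","top"):
    c=camera(n); r=(cloud(c)-P[:3,3])@P[:3,:3]
    for nm,mm in(("knob",np.hypot(r[...,0],r[...,1])<.035),("tab",(abs(r[...,0])<.025)&(abs(r[...,1]-.075)<.03))):
        q=r[mm&(r[...,2]>.038)&(r[...,2]<.056)]; print(n,nm,len(q),cv2.minAreaRect((q[:,:2]*1000).astype(np.float32)))
    c0=dict(np.load(f"pics/{n}0.npz")); d=abs(c["z_map"]-c0["z_map"])>.012
    X=cloud(c0); ok=(X[...,2]>.012)&(X[...,2]<.17)&(X[...,0]>.3)&(X[...,0]<.8)&(abs(X[...,1])<.6)
    k,L,st,ce=cv2.connectedComponentsWithStats((d&ok).astype(np.uint8))
    print([(s.tolist(),X[L==i].mean(0).round(3).tolist()) for i,s in enumerate(st) if i and s[4]>25])
print(status.get_obs()["t"])
workorder.close_job()
E
```

```text
side knob 77 ((2.3102731704711914, 3.8760528564453125), (50.22397232055664, 15.783939361572266), 87.49137878417969)
side tab 51 ((2.448976516723633, 69.7020263671875), (23.62535285949707, 16.151636123657227), 8.061174392700195)
[([244, 163, 38, 40, 433], [0.593, 0.019, 0.128])]
top knob 101 ((1.6096630096435547, -0.027587890625), (16.652263641357422, 47.606605529785156), 1.857273817062378)
top tab 46 ((2.164958953857422, 68.9835205078125), (23.64876937866211, 14.138484001159668), 0.4346625804901123)
[([292, 150, 19, 17, 176], [0.598, 0.051, 0.138]), ([309, 156, 25, 19, 181], [0.586, -0.003, 0.117])]
29.1833
the job is handed in; nothing more can be done
```

I turned the knob about 3.33 rad clockwise in one grip, released it, and checked that its nose pointed at the long mark, 0.4° off, with the lock still open. I then pushed the lock tab from behind with the fingers shut until it met the solid stop. The wrist force reached about 26 N there. I backed the arm away and handed the job in at 29 s.

**Last checks:**
- **Lock:** it stayed put by itself after I backed off, with the fork over the knob's tail. The close wrist view puts it about 6 mm from the knob's axis, under the 8 mm limit. The coarser fixed cameras read about 1 to 2 mm more (7 mm top, 7.7 mm side). They are only good to about 2 mm, and the side camera placed the knob itself about 2 mm off as well.
- **Knob:** still at the mark, 0.5° off in the close view and 2 to 3° in the coarse views.
- **Bystanders:** comparing the fixed-camera depth before and after showed changes only at the lock and knob. The check covered the bench area around the robot.

No check failed, but the lock's small margin to the 8 mm limit is the least certain reading.

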